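# Slide a sample carrier round the bent transfer rail

## Task

On the bent steel transfer rail, slide the orange sample carrier along the rod, round the bend, to the inspection end (the post with the blue cap, beside the white disc), right up to the rubber stop, and let go of it there with its grip tab standing upright. Leave the green carrier where it is.

Things in the scene. Friction and masses are not known exactly. Their poses are not given: they have to be found in the camera images.
- rail: Fixed bent rod, 8 mm thick, level, axis 75 mm up, on a grey base plate, held by an end post (87 mm high) at each end. Origin on the worktop under the bend's start, z up. Rod axis here (mm): straight from the black-capped post (0,125) to (0,0); arc of radius 50 about (-50,0), 60 deg clockwise from above, to (-25,-43.3); straight along (-0.866,-0.5) to the blue-capped post (-133.3,-105.8).
- rail_inspection (a point): Fixed point: where the centre of a carrier's tab stands when the carrier is against the black rubber stop (20 mm wide, on the rod) of the inspection end: 101 mm past the bend's end along the straight rod, 109 mm above the worktop, over a white disc. That stop's face is 12 mm further on, 113 mm past the bend. Axes as the rail's.
- orange_carrier_grip (a point): Centre of the orange carrier's upright tab. Loose 90 g collar on the rod, 24 mm long, 25 mm wide, 15 mm hole. Tab: 10 mm thick (x), 24 mm along the hole (y), z up, from the collar to 23.5 mm above this point; hole axis 37.5 mm below it. A weight under the rod keeps it upright. It hangs 3.5 mm low: raised 3.5 mm, the hole is centred on the rod with 3.5 mm play all round.
- green_carrier_grip (a point): The same point of the green carrier, equal in shape and hung on the same rod. It stands behind the orange one, near the stop at the black-capped post, and stays there.
There are look-alikes about, which are no part of the job. Of the things shaped like the part that bears orange_carrier_grip, the orange one is meant.

How it is judged:
By the outcome, as a careful person would: the job done as asked, in the order asked, and still so for the second after the job is handed in, with the robot touching nothing.
It also fails if it takes over 42 s, if anything falls off the work surface, if the arm or the gripper's body presses on something with over 40 N, if the wrist force passes 120 N, or if a joint passes its speed limit or range.

## Robot

A 6-joint arm with a two-finger parallel gripper is mounted at the origin on a cart in front of the work surface, level with it; the furniture and walls round the work are solid. World frame = base frame: x ahead of the robot, y to its left, z up, the work surface at z = 0. Lengths are in mm, angles in rad, forces in N, time in s.
With the tool pointing down it reaches from about 300 to 775 mm from the base axis. Payload 14.6 kg.
Tool frame: the origin (TCP) lies midway between the tips of the shut fingers; the grasp point (between the pads) lies 19 mm behind it; x points along the fingers, z is the direction in which the jaws open and shut, and the axes are right-handed (so a half turn about x gives the same grasp; the last joint's range is limited). The gripper opens to 94 mm and grips with 3 to 60 N. Pads are 16 mm wide; open, the fingers measure 119 mm over their backs; the gripper's body (75 mm by 177 mm) begins 78 mm behind the grasp point.
Start: joints at [1.068, 0.3, 1.521, -0, 1.321, -0.067], TCP at [232.171, 498.584, 205.446] pointing down, gripper open.
Joint ranges: [-3.03, 3.03], [-0.79, 2.21], [0.23, 2.52], [-1.04, 4.18], [0, 3.07], [-2.55, 2.55]. Speed limits (rad/s): [2.22, 2.22, 2.57, 3.14, 3.14, 3.14].

## Interface

Orientations are given as [roll, pitch, yaw] about the fixed x, y, z axes, in that order (R = Rz(yaw) Ry(pitch) Rx(roll)).
In Python, from cell import * gives the robot as it stands.
- The arm moves only by the tool play_rows, never from a script. Its argument "motion" is one flat list of numbers, 7 for each row, row after row: the turn, a rotation vector about the tool's x, y, z in rad, then the shift along the tool's x, y, z in m, then the closure, from -1 (fully open) to 1 (shut), so that 0 is half open. In form: [rx, ry, rz, x, y, z, fingers, rx, ry, rz, x, y, z, fingers, ...]. A call has 1 to 20 rows; each row shifts and turns the pose as measured when the row begins, along the tool's axes as they then stand; what a row does not reach is not made up. A row lasts 1/10 s, in which the tool goes at most 50 mm and 8.59 degrees, less where a joint would pass 70% of its speed; a pose out of reach is approached as far as the arm can. A call with a gripper value outside its range is refused whole. The fingers move at their own pace and stop on an object; "newtons" is the grip in N (left out, the last holds). Time passes only in rows, so rows that do not move let the fingers close. It gives the time, the measured TCP pose, the force and the opening at its end, in the units of the state.
- read_state(): the state, without advancing time (a new reading comes with each control period).
- camera(name): name is "scene" or "top" or "wrist"; returns (picture, depth): 400x640x3 uint8, blue, green, red; 400x640 float32, mm along the optical axis (not along the pixel's ray), 0 where there is no reading.
- camera_params(name): a dict with "fx", "fy", "cx", "cy" (pixels), "T" (4x4, takes a point from camera to world coordinates). Camera axes: x right, y down, z forward; pixel columns grow to the right and rows downward; lengths in mm; the calibration is good to about 2 mm. The wrist camera is an equidistant fisheye: a pixel r from the principal point sees the ray r / f radians off the axis. A picture is of the moment at which its call begins: read the wrist's pose just before it. camera_params takes no time and is no camera call; for the wrist camera it gives the pose at the moment of the call.
- sign_off(): hands the job in, once; it reports no verdict.
Trained networks look in the newest picture that a camera, given by its name, has taken for a name from the list of things; names that differ only in an ending like _2 or _b are one class to them, and where a whole thing is asked for, a point or a joint stands for the part that bears it (a point fixed in the world has none). Each returns a list of dicts, best first, with "conf" (0 to 1); they miss things now and then, are a little off and sometimes report something else, mostly with a low value. They report only what shows in the picture. A call takes as long as a camera call. They do not tell look-alikes from the thing itself.
- masks_of(camera, name): "region" (400x640 bool, what is visible of it).
- place_of(camera, name): "at" ([x, y, z] in mm, in the coordinates of the camera as it stood for that picture, good to about 4 mm: a listed point, or the origin of a listed thing).
The state is a dict: "clock": time; "joints": joint angles; "qd": joint speeds; "effort": joint torques, N m; "eef_pos": TCP position; "eef_rot": TCP orientation; "wrist_force": force on the tool from outside, world axes, zero at the start; "moment": the same for the moment, N m; "finger_gap": finger opening in mm.
Only numpy, scipy, OpenCV 4.12 (cv2) and the standard library are available. Lean on these libraries where they do the work, as an engineer would, in place of code of your own. Each camera call takes 0.05 s, during which the arm holds its last target.

## Working session

There is one attempt and no reset: what is moved stays moved. The work goes in short steps, Python scripts to look and compute and a tool call to move; the robot and the scene stay as the last step left them, time stands still between calls to the robot, and variables do not carry over. Pictures are saved under pics/ and viewed, and the job is handed in when it is done.

Besides the shell and the picture viewer there is one more tool, called after "Call:" as name(argument=value, ...), one argument or row to a line, values as JSON. play_rows: Moves the arm, as the interface text tells. Its arguments: {"type":"object","properties":{"motion":{"type":"array","items":{"type":"number"}},"newtons":{"type":"number"}},"required":["motion"]}

```bash
mkdir -p pics; ls; python3 - <<'E'
from cell import *
import cv2,numpy as np
s=read_state()
for k in s: print(k,np.round(s[k],3))
for n in ["scene","top"]:
    im,d=camera(n); cv2.imwrite(f"pics/{n}0.png",im); np.save(f"pics/{n}0.npy",d)
    p=camera_params(n); print(n,p["fx"],p["cx"],p["cy"],np.round(p["T"],3).tolist())
    for t in ["rail","orange_carrier_grip","green_carrier_grip","rail_inspection"]:
        T=np.array(p["T"])
        for r in place_of(n,t):
            a=np.array(r["at"]); print(t,round(r["conf"],2),np.round(T[:3,:3]@a+T[:3,3],1), np.round([p["fx"]*a[0]/a[2]+p["cx"],p["fy"]*a[1]/a[2]+p["cy"]]))
E
```

```text
pics
clock 0.0
joints [ 1.068  0.3    1.522 -0.     1.321 -0.067]
qd [-0.001  0.    -0.    -0.001 -0.001  0.001]
effort [ 3.0000e-03 -5.3179e+01 -3.5275e+01  7.1000e-02  2.4000e-02 -0.0000e+00]
eef_pos [232.042 498.374 204.904]
eef_rot [ 3.098  1.57  -2.05 ]
wrist_force [0.731 0.539 0.572]
moment [-0.036 -0.002  0.01 ]
finger_gap 94.068
scene 383.01303571013574 326.22671023352643 198.30070046234925 [[0.627, -0.609, 0.486, 88.803], [-0.779, -0.484, 0.399, -397.155], [-0.008, -0.629, -0.777, 755.403], [0.0, 0.0, 0.0, 1.0]]
rail 0.68 [539.7 -29.1   3. ] [327. 207.]
orange_carrier_grip 0.81 [534.2 -12.9 110.2] [320. 176.]
orange_carrier_grip 0.78 [ 460.3 -291.6   77.3] [406. 275.]
orange_carrier_grip 0.51 [439.7 166.7  73.4] [238. 175.]
green_carrier_grip 0.88 [503.2  51.  107.1] [290. 172.]
rail_inspection 0.94 [ 477.6 -165.   111.3] [359. 226.]
top 417.95974366507824 314.3798208324367 201.56814221365286 [[0.01, -0.983, 0.185, 342.936], [-1.0, -0.006, 0.023, -64.635], [-0.021, -0.185, -0.983, 920.171], [0.0, 0.0, 0.0, 1.0]]
rail 0.7 [542.3 -30.3  -5.8] [309. 191.]
orange_carrier_grip 0.62 [440.4 164.5  76.8] [211. 230.]
orange_carrier_grip 0.62 [ 459.6 -298.2   76. ] [439. 223.]
orange_carrier_grip 0.46 [532.4 -18.1 108.8] [301. 183.]
green_carrier_grip 0.58 [501.9  48.2 107. ] [267. 198.]
rail_inspection 0.55 [ 479.4 -167.8  105.1] [376. 210.]
```

View pics/scene0.png

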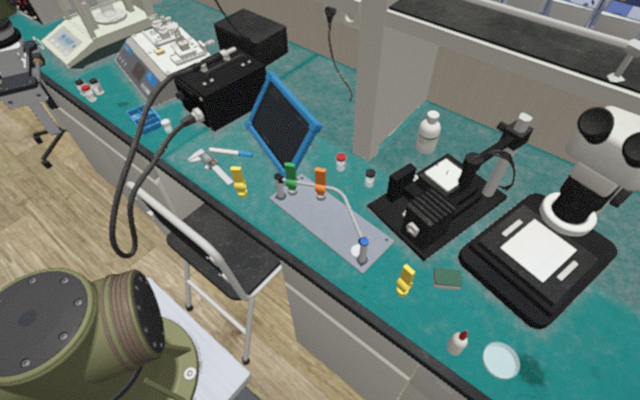

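View pics/top0.png

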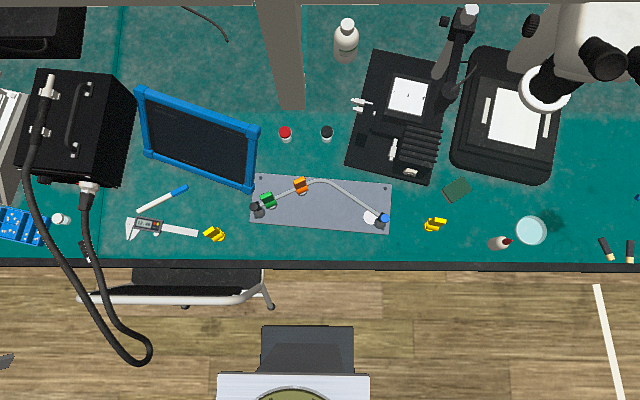

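```bash
python3 - <<'E'
import cv2,numpy as np
im=cv2.imread("pics/scene0.png"); cv2.imwrite("pics/scene0c.png",cv2.resize(im[120:290,210:430],None,fx=3.4,fy=3.4,interpolation=2))
im=cv2.imread("pics/top0.png"); cv2.imwrite("pics/top0c.png",cv2.resize(im[140:260,230:410],None,fx=4.4,fy=4.4,interpolation=2))
E
```

```text
(no output)
```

View pics/scene0c.png

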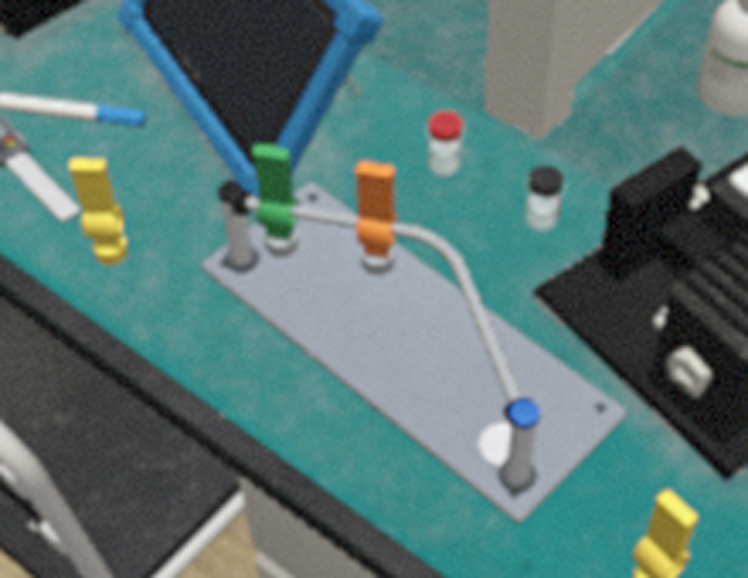

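View pics/top0c.png

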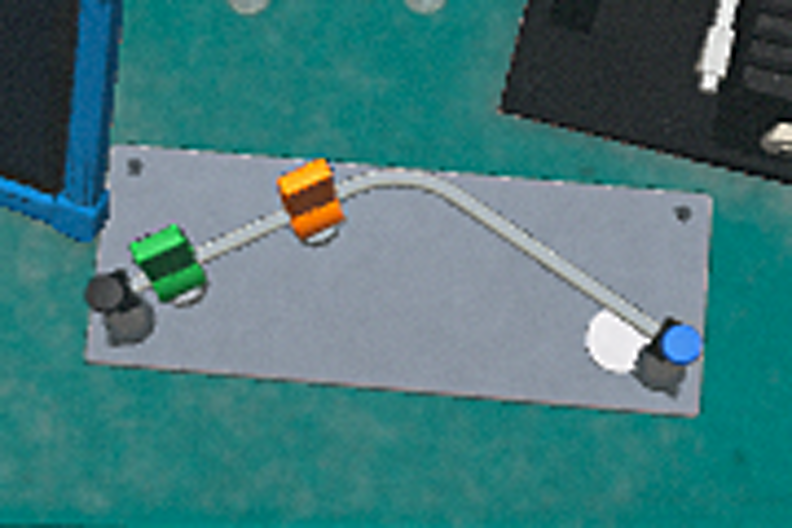

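Candidates (scene pixels): orange on rod (320,182), green on rod (290,178), yellow look-alikes off the rail (238,180) and (405,280). The crop shows the orange one on the rod between the green carrier and the bend, so that is my choice. Next I'll fit the rail pose.

```bash
cat > h.py <<'E'
import numpy as np,cv2
from scipy.spatial.transform import Rotation as R
from scipy.optimize import least_squares
def ray(p,u,v,z):
    T=np.array(p["T"]); d=T[:3,:3]@np.array([(u-p["cx"])/p["fx"],(v-p["cy"])/p["fy"],1]); o=T[:3,3]
    return o+d*(z-o[2])/d[2]
def proj(p,X):
    T=np.array(p["T"]); q=(np.asarray(X)-T[:3,3])@T[:3,:3]
    return np.stack([q[:,0]/q[:,2]*p["fx"]+p["cx"],q[:,1]/q[:,2]*p["fy"]+p["cy"]],1)
def path(s): # s along from bend start; neg on first straight -> (x,y,heading dir)
    s=float(s); L=50*np.pi/3
    if s<0: return np.array([0,-s]),np.array([0,-1.])
    if s<L:
        a=s/50; return np.array([-50+50*np.cos(a),-50*np.sin(a)]),np.array([-np.sin(a),-np.cos(a)])
    d=np.array([-.8660254,-.5]); return np.array([-25,-43.3])+d*(s-L),d
def w(q,P,z):
    c,s=np.cos(q[2]),np.sin(q[2]); P=np.atleast_2d(P)
    return np.c_[q[0]+c*P[:,0]-s*P[:,1],q[1]+s*P[:,0]+c*P[:,1],np.full(len(P),z)]
E
python3 - <<'E'
from cell import *
from h import *
px={"scene":[(278.2,175.9),(363.8,241.2)],"top":[(254.3,205.9),(385,218)]}
# from world dir
for n in px:
    p=camera_params(n); b,e=[ray(p,*u,85)for u in px[n]]
    v=e[:2]-b[:2]; print(n,b.round(1),e.round(1),np.hypot(*v))
    vr=np.array([-133.3,-230.8]); yaw=np.arctan2(v[1],v[0])-np.arctan2(vr[1],vr[0])
    c,s=np.cos(yaw),np.sin(yaw); o=(b+e)[:2]/2-np.array([[c,-s],[s,c]])@np.array([-66.65,9.6]); print(yaw,o)
# rod fit: bright pixels near predicted rod
def fit(n,q0):
    p=camera_params(n); im=cv2.imread(f"pics/{n}0.png").astype(float); g=im.min(2)
    g=cv2.GaussianBlur(g,(0,0),0.7)
    S=np.r_[-35+22:0:2,0:52:2,52:150:2] ; 
    def cost(q):
        c=0
        for off,wt in((0,1),(-7,-.5),(7,-.5)):
            P=[]
            for s in S:
                a,d=path(s); P.append(a+off*np.array([-d[1],d[0]]))
            uv=proj(p,w(q,P,75.)).astype(np.float32)
            c+=wt*cv2.remap(g.astype(np.float32),uv[:,:1].copy(),uv[:,1:].copy(),1).mean()
        return c
    from scipy.optimize import minimize
    r=minimize(lambda q:-cost(np.array([q[0],q[1],q[2]/100])),[q0[0],q0[1],q0[2]*100],method="Nelder-Mead",options=dict(initial_simplex=np.array([q0[0],q0[1],q0[2]*100])+np.array([[0,0,0],[5,0,0],[0,5,0],[0,0,5]])))
    print(n,r.x,-r.fun)
for n in px: fit(n,[541,-29,0.43])
d=np.load("pics/top0.npy"); p=camera_params("top"); T=np.array(p["T"])
v,u=np.mgrid[0:400,0:640]; X=np.stack([(u-p["cx"])/p["fx"]*d,(v-p["cy"])/p["fy"]*d,d],-1)@T[:3,:3].T+T[:3,3]
# heights map
m=(X[...,0]>380)&(X[...,0]<760)&(abs(X[...,1])<260)&(d>0)
for x in range(380,760,40):
    print(x,[int(np.max(X[...,2][m&(abs(X[...,0]-x-20)<20)&(abs(X[...,1]-y-20)<20)],initial=-1)) for y in range(-240,240,40)])
s=read_state(); Rm=R.from_euler("xyz",s["eef_rot"]).as_matrix(); print(Rm.round(3))
E
```

```text
scene [490.8  78.7  85. ] [ 467.9 -185.1   85. ] 264.7993037694389
0.4371116041956731 [543.80367761 -33.72848937]
top [490.1  77.2  85. ] [ 467.1 -187.5   85. ] 265.687017448758
0.4371463314507409 [543.0720962  -35.61580421]
scene [545.12463293 -30.93299168  45.47576387] 58.10369873046875
top [544.77799836 -32.18357218  45.03781149] 47.04459762573242
380 [3, 3, 3, 3, 3, 3, 3, 3, 3, 3, 3, 3]
420 [10, 86, 11, 13, 9, 9, 5, 5, 3, 100, 100, 8]
460 [10, 89, 80, 11, 12, 11, 81, 133, 88, 4, 4, 3]
500 [11, 11, 80, 80, 80, 134, 131, 133, 32, 18, 2, 4]
540 [114, 14, 12, 78, 80, 132, 11, 11, 94, 65, 47, 27]
580 [121, 17, 20, 21, 3, 2, 2, 158, 156, 122, 101, 83]
620 [123, 68, 100, 48, 51, 2, 51, 164, 162, 159, 160, 136]
660 [110, 110, 100, 49, 52, 3, 51, 3, 2, 157, 159, 160]
700 [390, 391, 391, 392, 392, 392, 391, 394, 394, 394, 395, 395]
740 [111, 68, 34, 4, 2, 369, -1, 1, 3, 2, 3, 2]
[[-0.    -0.907  0.422]
 [-0.     0.422  0.907]
 [-1.     0.    -0.   ]]
```

```bash
cat > plan.py <<'E'
from h import *
def rows(start_xyz,th0,wps,clo,nd=4):
    """wps list of (x,y,z,theta) one per row"""
    x=np.array(start_xyz,float); th=th0
    for q in wps:
        d=np.array(q[:3])-x
        ty=[-np.sin(th),np.cos(th)]; tz=[np.cos(th),np.sin(th)]
        r=[th-q[3],0,0,-d[2]/1e3,d[:2]@ty/1e3,d[:2]@tz/1e3]
        print(", ".join(f"{round(v,nd)+0:g}" for v in r)+f", {clo},")
        x=np.array(q[:3],float); th=q[3]
E
python3 - <<'E'
from plan import *
a=np.array([232,498.4,205,1.135]); b=np.array([533,-15,230,.444]); N=13
wps=[]
for i in range(1,N+1):
    q=a+(b-a)*i/N; q[3]=a[3]+(b[3]-a[3])*min(1,i/10); wps.append(q)
rows(a[:3],a[3],wps,-0.3)
E
```

```text
0.0691, 0, 0, -0.0019, -0.0377, -0.026, -0.3,
0.0691, 0, 0, -0.0019, -0.0394, -0.0234, -0.3,
0.0691, 0, 0, -0.0019, -0.0409, -0.0206, -0.3,
0.0691, 0, 0, -0.0019, -0.0422, -0.0177, -0.3,
0.0691, 0, 0, -0.0019, -0.0433, -0.0148, -0.3,
0.0691, 0, 0, -0.0019, -0.0442, -0.0117, -0.3,
0.0691, 0, 0, -0.0019, -0.045, -0.0087, -0.3,
0.0691, 0, 0, -0.0019, -0.0454, -0.0055, -0.3,
0.0691, 0, 0, -0.0019, -0.0457, -0.0024, -0.3,
0.0691, 0, 0, -0.0019, -0.0458, 0.0008, -0.3,
0, 0, 0, -0.0019, -0.0456, 0.0039, -0.3,
0, 0, 0, -0.0019, -0.0456, 0.0039, -0.3,
0, 0, 0, -0.0019, -0.0456, 0.0039, -0.3,
```

Call:
play_rows(
  motion=[0.069, 0, 0, -0.002, -0.038, -0.026, -0.3, 0.069, 0, 0, -0.002, -0.039, -0.023, -0.3, 0.069, 0, 0, -0.002, -0.041, -0.021, -0.3, 0.069, 0, 0, -0.002, -0.042, -0.018, -0.3, 0.069, 0, 0, -0.002, -0.043, -0.015, -0.3, 0.069, 0, 0, -0.002, -0.044, -0.012, -0.3, 0.069, 0, 0, -0.002, -0.045, -0.009, -0.3, 0.069, 0, 0, -0.002, -0.045, -0.0055, -0.3, 0.069, 0, 0, -0.002, -0.0457, -0.0024, -0.3, 0.069, 0, 0, -0.002, -0.0458, 0.001, -0.3, 0, 0, 0, -0.002, -0.0456, 0.004, -0.3, 0, 0, 0, -0.002, -0.0456, 0.004, -0.3, 0, 0, 0, -0.002, -0.0456, 0.004, -0.3],
  newtons=15,
)

```text
clock: 1.8
eef_pos: [533.0, -35.6, 233.6]
eef_rot: [-0.218, 1.566, 0.206]
wrist_force: [-0.2, 0.2, -0.5]
finger_gap: 61.4
```

```bash
cat > look.py <<'E'
from cell import *
from h import *
import sys
tag=sys.argv[1]
s=read_state(); p=camera_params("wrist"); im,d=camera("wrist"); cv2.imwrite(f"pics/w{tag}.png",im); np.save(f"pics/w{tag}.npy",d); np.save(f"pics/w{tag}_p.npy",p,allow_pickle=True)
M=R.from_euler("xyz",s["eef_rot"]).as_matrix()
print(s["clock"],np.round(s["eef_pos"],1),"theta",np.arctan2(M[1,2],M[0,2]).round(4),"xdir",M[:,0].round(3),np.round(s["wrist_force"],1),s["finger_gap"],np.round(s["joints"],2))
print(p["fx"],p["cx"],p["cy"],np.round(p["T"],2).tolist())
for t in ["rail","orange_carrier_grip","green_carrier_grip","rail_inspection"]:
    T=np.array(p["T"])
    for r in place_of("wrist",t):
        a=np.array(r["at"]); print(t,round(r["conf"],2),np.round(T[:3,:3]@a+T[:3,3],1))
E
python3 look.py 1
```

```text
1.8 [533.  -35.6 233.6] theta 0.4233 xdir [ 0.004  0.001 -1.   ] [-0.2  0.2 -0.5] 61.389212583705955 [-0.14  0.24  1.53  0.    1.37 -0.56]
309.70691628693146 323.28479658601975 200.0822134050028 [[0.91, 0.39, 0.11, 500.95], [0.41, -0.88, -0.24, 32.93], [0.0, 0.26, -0.96, 412.24], [0.0, 0.0, 0.0, 1.0]]
rail 0.8 [544.3 -37.   -4.8]
orange_carrier_grip 0.76 [537.  -18.3 109.8]
green_carrier_grip 0.9 [504.5  50.1 106.5]
rail_inspection 0.82 [ 481.1 -167.5  107.3]
```

View pics/w1.png

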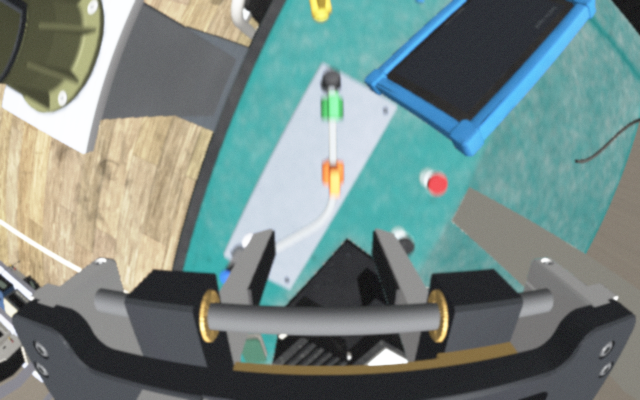

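The wrist view shows orange at (333,178) on the straight, green at (332,105), the black post cap at (331,80), and the bend at (310,235). I'll refine the rail pose with this view.

```bash
cat >> h.py <<'E'
def projf(p,X):
    T=np.array(p["T"]); q=(np.asarray(X)-T[:3,3])@T[:3,:3]
    r=np.hypot(q[:,0],q[:,1]); th=np.arctan2(r,q[:,2]); k=th/r
    return np.stack([q[:,0]*k*p["fx"]+p["cx"],q[:,1]*k*p["fy"]+p["cy"]],1)
def rayf(p,u,v,z):
    T=np.array(p["T"]); a=np.array([(u-p["cx"])/p["fx"],(v-p["cy"])/p["fy"]]); r=np.hypot(*a)
    d=T[:3,:3]@np.r_[a/r*np.sin(r),np.cos(r)]; o=T[:3,3]
    return o+d*(z-o[2])/d[2]
E
python3 - <<'E'
from h import *
from cell import *
p=np.load("pics/w1_p.npy",allow_pickle=True).item(); im=cv2.imread("pics/w1.png")
for q in [(544.2,-33,.444),(545,-31.5,.4525),(543.4,-34.7,.437)]:
    pass
out=cv2.resize(im[50:270,220:420],None,fx=2.7,fy=2.7,interpolation=2)
cv2.imwrite("pics/w1c.png",out)
o2=out.copy(); q=(544.2,-33,.444)
for s in np.arange(-125,176,3):
    uv=projf(p,w(q,path(s)[0],75.))[0]; cv2.circle(o2,tuple(int(x) for x in ((uv-[220,50]+.5)*2.7-.5)),1,(0,0,255),-1)
cv2.imwrite("pics/w1d.png",o2)
# same overlay for top
im=cv2.imread("pics/top0.png"); pt=camera_params("top"); o3=cv2.resize(im[140:260,230:410],None,fx=4.4,fy=4.4,interpolation=2)
for s in np.arange(-125,176,3):
    uv=proj(pt,w(q,path(s)[0],75.))[0]; cv2.circle(o3,tuple(int(x) for x in ((uv-[230,140]+.5)*4.4-.5)),1,(0,0,255),-1)
cv2.imwrite("pics/top0d.png",o3)
# orange top face in wrist / top
for n,img,f,P in(("w",cv2.imread("pics/w1.png"),rayf,p),("t",im,ray,pt)):
    h=cv2.cvtColor(img,cv2.COLOR_BGR2HSV); m=((h[...,0]>8)&(h[...,0]<18)&(h[...,1]>180)&(h[...,2]>120)).astype(np.uint8)
    n_,l,st,c=cv2.connectedComponentsWithStats(m)
    for i in np.argsort(-st[1:,4])[:3]+1: print(n,st[i],c[i].round(1),f(P,*c[i],110).round(1))
E
```

```text
t [296 185  12   9  54] [301.5 189.4] [519.7 -19.8 110. ]
t [294 183   4   2   4] [295.5 183.2] [532.   -7.7 110. ]
t [301 180   4   2   4] [302.5 180.5] [537.7 -21.5 110. ]
```

View pics/w1d.png

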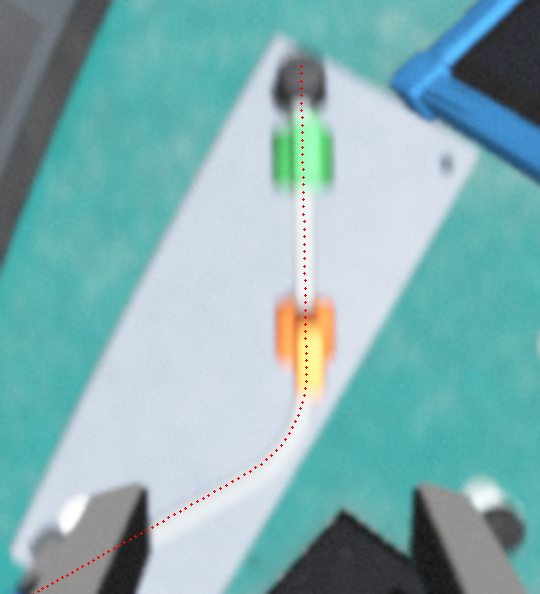

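View pics/top0d.png

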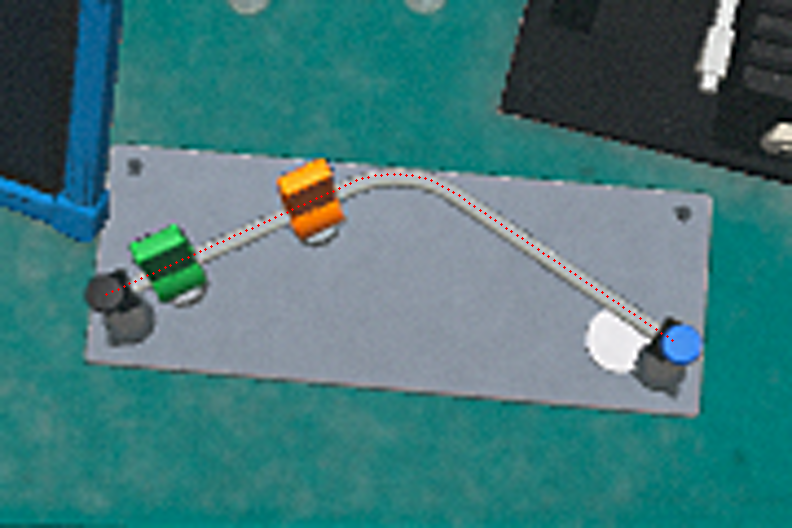

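```bash
python3 look.py 2; python3 - <<'E'
from h import *
from cell import *
from scipy.optimize import minimize
pw=np.load("pics/w2_p.npy",allow_pickle=True).item()
V=[(n,cv2.imread(f"pics/{n}0.png"),proj,camera_params(n)) for n in("scene","top")]+[("w",cv2.imread("pics/w2.png"),projf,pw)]
V=[(n,cv2.GaussianBlur(i.min(2).astype(np.float32),(0,0),.6),f,p) for n,i,f,p in V]
def cost(q,v):
    n,g,f,p=v
    S=np.r_[-75:-38:2., -2:105:2.] if n=="w" else np.r_[-70:-38:2.,-2:130:2.]
    c=0
    for off,wt in((0,1),(-1.5,1),(1.5,1),(-6.5,-1.5),(6.5,-1.5)):
        P=[]
        for s in S:
            a,d=path(s); P.append(a+off*np.array([-d[1],d[0]]))
        uv=f(p,w(q,P,75.)).astype(np.float32)
        c+=wt*cv2.remap(g,uv[:,:1].copy(),uv[:,1:].copy(),1).mean()
    return c
for vs in([V[0]],[V[1]],[V[2]],V):
    best=None
    for q0 in([543,-34,44],[545,-31,45],[542,-36,43]):
        r=minimize(lambda q:-sum(cost((q[0],q[1],q[2]/100),v) for v in vs),q0,method="Nelder-Mead",options=dict(initial_simplex=np.array(q0)+np.array([[0,0,0],[4,0,0],[0,4,0],[0,0,3]])))
        if best is None or r.fun<best.fun: best=r
    print([v[0] for v in vs],best.x.round(2),best.fun)
im=cv2.imread("pics/w2.png"); out=cv2.resize(im[50:270,220:420],None,fx=2.7,fy=2.7,interpolation=2)
for s in np.arange(-125,176,3):
    uv=projf(pw,w((best.x[0],best.x[1],best.x[2]/100),path(s)[0],75.))[0]; cv2.circle(out,tuple(int(x) for x in ((uv-[220,50]+.5)*2.7-.5)),1,(0,0,255),-1)
cv2.imwrite("pics/w2d.png",out)
E
```

```text
2.05 [532.  -33.2 233.1] theta 0.4234 xdir [ 0.003  0.001 -1.   ] [-0.7 -0.3  0.8] 61.138439685949436 [-0.13  0.24  1.53  0.    1.37 -0.56]
309.70691628693146 323.28479658601975 200.0822134050028 [[0.91, 0.4, 0.11, 500.2], [0.41, -0.88, -0.24, 35.2], [0.0, 0.26, -0.96, 411.81], [0.0, 0.0, 0.0, 1.0]]
rail 0.74 [545.7 -36.8  -6.8]
orange_carrier_grip 0.82 [536.8 -17.8 112.3]
green_carrier_grip 0.63 [500.8  49.6 107.7]
rail_inspection 0.83 [ 484.5 -171.9  107.3]
['scene'] [545.44 -30.44  45.45] -155.15003967285156
['top'] [544.75 -33.28  44.49] -143.54302978515625
['w'] [545.49 -34.87  43.73] -88.57061767578125
['scene', 'top', 'w'] [545.07 -33.16  44.33] -376.12744140625
```

View pics/w2d.png

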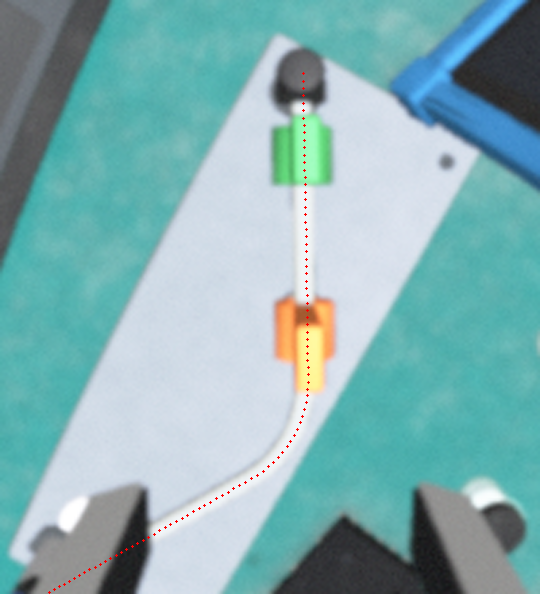

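```bash
python3 - <<'E'
from h import *
from cell import *
p=np.load("pics/w2_p.npy",allow_pickle=True).item(); q=(545,-33.5,.443)
c,s=np.cos(q[2]),np.sin(q[2])
for nm,u,v,z in (("orange",310.5,358,132.5),("green",303.5,149,132.5),("blackcap",301,70,87)):
    X=rayf(p,(u+.5)/2.7-.5+220,(v+.5)/2.7-.5+50,z); d=X[:2]-q[:2]
    print(nm,X.round(1),"rail",(c*d[0]+s*d[1]).round(1),(-s*d[0]+c*d[1]).round(1))
pt=camera_params("top"); X=ray(pt,306/4.4+230,178/4.4+140,132.5);d=X[:2]-q[:2]
print("top orange",X.round(1),(c*d[0]+s*d[1]).round(1),(-s*d[0]+c*d[1]).round(1))
E
```

```text
orange [534.9 -14.2 132.5] rail -0.8 21.7
green [503.5  49.1 132.5] rail -2.1 92.5
blackcap [490.4  79.2  87. ] rail -1.0 125.2
top orange [532.4 -17.  132.5] -4.3 20.3
```

Call:
play_rows(
  motion=[-0.02, 0, 0, 0, 0.0156, 0.0103, -0.3, 0, 0, 0, 0.04, 0, 0, -0.3, 0, 0, 0, 0.04, 0, 0, -0.3, 0, 0, 0, 0, 0, 0, -0.3],
)

```text
clock: 2.7
eef_pos: [535.7, -11.1, 153.5]
eef_rot: [-0.382, 1.562, 0.067]
wrist_force: [-0.1, 0.3, 0.6]
finger_gap: 61.3
```

```bash
python3 look.py 3; python3 - <<'E'
import cv2
im=cv2.imread("pics/w3.png"); cv2.imwrite("pics/w3c.png",cv2.resize(im[120:320,220:430],None,fx=2.8,fy=2.8,interpolation=2))
E
```

```text
2.7 [535.7 -11.1 153.5] theta 0.4495 xdir [ 0.008  0.001 -1.   ] [-0.1  0.3  0.6] 61.27077306413701 [-0.09  0.31  1.63  0.    1.19 -0.54]
309.70691628693146 323.28479658601975 200.0822134050028 [[0.9, 0.42, 0.12, 501.12], [0.43, -0.87, -0.24, 56.63], [0.01, 0.27, -0.96, 331.99], [0.0, 0.0, 0.0, 1.0]]
rail 0.79 [545.1 -36.7  -4. ]
orange_carrier_grip 0.94 [534.7 -17.2 110.1]
green_carrier_grip 0.74 [503.8  49.  107.6]
```

View pics/w3c.png

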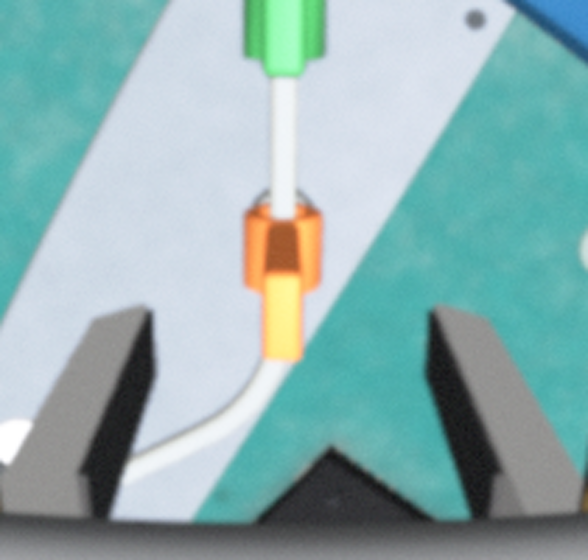

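```bash
python3 - <<'E'
from h import *
p=np.load("pics/w3_p.npy",allow_pickle=True).item(); q=(545,-33.5,.443)
c,s=np.cos(q[2]),np.sin(q[2])
def f(nm,u,v,z):
    X=rayf(p,(u+.5)/2.8-.5+220,(v+.5)/2.8-.5+120,z); d=X[:2]-q[:2]
    print(nm,X.round(1),"rail",(c*d[0]+s*d[1]).round(1),(-s*d[0]+c*d[1]).round(1))
f("tabtop far",284,273,132.5);f("tabtop near",282.5,359,132.5)
for u,v in((284,90),(283,200),(262,378),(240,403),(200,435),(150,460)): f("rod",u,v,75)
d=np.array([535.7,-11.1])-q[:2]; print("tcp rail",c*d[0]+s*d[1],-s*d[0]+c*d[1])
E
```

```text
tabtop far [530.3  -3.9 132.5] rail -0.6 33.0
tabtop near [539.9 -24.7 132.5] rail -0.9 10.2
rod [514.   30.2  75. ] rail -0.7 70.8
rod [ 5.283e+02 -3.000e-01  7.500e+01] rail -0.8 37.1
rod [548.  -57.2  75. ] rail -7.5 -22.7
rod [545.3 -68.8  75. ] rail -14.8 -32.0
rod [538.2 -85.9  75. ] rail -28.6 -44.5
rod [ 526.7 -103.    75. ] rail -46.4 -54.9
tcp rail 1.1995313925148388 24.2241847012107
```

Call:
play_rows(
  motion=[0.006, 0.008, 0, 0, -0.0026, -0.002, -0.3, 0, 0, 0, 0.03, 0, 0, -0.3, 0, 0, 0, 0.028, 0, 0, -0.3, 0, 0, 0, 0, 0, 0, -0.3],
)

```text
clock: 3.35
eef_pos: [541.1, -16.6, 105.5]
eef_rot: [-0.728, 1.551, -0.287]
wrist_force: [0.0, -0.7, 0.6]
finger_gap: 60.8
```

```bash
cat > st.py <<'E'
from cell import *
from h import *
Q=(544.3,-33.8,.443)
s=read_state(); M=R.from_euler("xyz",s["eef_rot"]).as_matrix(); X=s["eef_pos"]; th=np.arctan2(M[1,2],M[0,2])
c,sn=np.cos(Q[2]),np.sin(Q[2]); d=np.array(X[:2])-Q[:2]; r=np.array([c*d[0]+sn*d[1],-sn*d[0]+c*d[1]])
print(round(s["clock"],2),np.round(X,1),"th",th.round(4),"rel",(th-Q[2]).round(4),"xdir",M[:,0].round(4),"rail",r.round(2),"F",np.round(s["wrist_force"],1),"M",np.round(s["moment"],2),"gap",round(s["finger_gap"],1))
S=np.arange(-130,180,.1); k=np.argmin([np.hypot(*(path(a)[0]-r)) for a in S]); a,dd=path(S[k]); print("s",S[k].round(1),"off(left of travel)",round(float((r-a)@np.array([-dd[1],dd[0]])),2),"ideal rel",np.round(-max(0,min(S[k],52.36))/50,4))
E
python3 st.py
```

```text
3.35 [541.1 -16.6 105.5] th 0.4408 rel -0.0022 xdir [ 0.0186 -0.0055 -0.9998] rail [ 4.46 16.91] F [ 0.  -0.7  0.6] M [-0.03  0.04  0.04] gap 60.8
s -16.9 off(left of travel) 4.46 ideal rel 0.0
```

Call:
play_rows(
  motion=[0, 0, 0, 0, 0, 0, -0.3, 0, 0, 0, 0, 0, 0, -0.3],
)

```text
clock: 3.55
eef_pos: [542.1, -17.0, 108.3]
eef_rot: [-0.716, 1.549, -0.276]
wrist_force: [1.1, -1.0, 0.4]
finger_gap: 60.9
```

```bash
python3 st.py
```

```text
3.55 [542.1 -17.  108.3] th 0.4402 rel -0.0028 xdir [ 0.0208 -0.0059 -0.9998] rail [ 5.18 16.14] F [ 1.1 -1.   0.4] M [-0.04  0.07  0.02] gap 60.9
s -16.1 off(left of travel) 5.18 ideal rel 0.0
```

Call:
play_rows(
  motion=[-0.003, 0.016, 0.014, 0, 0.0055, -0.005, -0.3, 0, 0, 0, 0, 0, 0, -0.3],
)

```text
clock: 3.75
eef_pos: [535.5, -14.1, 110.5]
eef_rot: [-0.369, 1.569, 0.074]
wrist_force: [-0.4, 0.1, 0.7]
finger_gap: 61.1
```

```bash
python3 st.py;python3 st.py
```

```text
3.75 [535.5 -14.1 110.5] th 0.4433 rel 0.0003 xdir [ 1.7e-03  1.0e-04 -1.0e+00] rail [ 0.56 21.59] F [-0.4  0.1  0.7] M [-0.01  0.01 -0.01] gap 61.1
s -21.6 off(left of travel) 0.56 ideal rel 0.0
3.75 [535.5 -14.1 110.5] th 0.4433 rel 0.0003 xdir [ 1.7e-03  1.0e-04 -1.0e+00] rail [ 0.56 21.59] F [-0.4  0.1  0.7] M [-0.01  0.01 -0.01] gap 61.1
s -21.6 off(left of travel) 0.56 ideal rel 0.0
```

Call:
play_rows(
  motion=[0, 0, 0, 0.01, 0, 0, -0.3, 0, 0, 0, 0.007, 0, 0, -0.3, 0, 0, 0, 0, 0, 0, -0.3],
)

```text
clock: 4.05
eef_pos: [535.8, -14.0, 93.0]
eef_rot: [-0.43, 1.568, 0.013]
wrist_force: [0.4, -0.3, 0.4]
finger_gap: 60.6
```

```bash
python3 st.py
```

```text
4.05 [535.8 -14.   93. ] th 0.4434 rel 0.0004 xdir [ 0.003  0.    -1.   ] rail [ 0.81 21.54] F [ 0.4 -0.3  0.4] M [ 0.01  0.03 -0.01] gap 60.6
s -21.5 off(left of travel) 0.81 ideal rel 0.0
```

Call:
play_rows(
  motion=[0, 0.003, 0, 0, 0, -0.0006, 0.2, 0, 0, 0, 0, 0, 0, 0.6, 0, 0, 0, 0, 0, 0, 1, 0, 0, 0, 0, 0, 0, 1, 0, 0, 0, 0, 0, 0, 1, 0, 0, 0, 0, 0, 0, 1],
  newtons=20,
)

```text
clock: 4.65
eef_pos: [535.3, -14.3, 92.9]
eef_rot: [-2.144, 1.569, -1.7]
wrist_force: [0.1, -0.2, -0.4]
finger_gap: 16.4
```

```bash
python3 st.py; python3 look.py 4; python3 - <<'E'
import cv2
im=cv2.imread("pics/w4.png"); cv2.imwrite("pics/w4c.png",cv2.resize(im[120:340,220:430],None,fx=2.7,fy=2.7,interpolation=2))
E
```

```text
4.65 [535.3 -14.3  92.9] th 0.4434 rel 0.0004 xdir [-2.0e-04 -1.4e-03 -1.0e+00] rail [ 0.22 21.49] F [ 0.1 -0.2 -0.4] M [-0.02  0.06  0.02] gap 16.4
s -21.5 off(left of travel) 0.22 ideal rel 0.0
4.65 [535.3 -14.3  92.9] theta 0.4434 xdir [-0.    -0.001 -1.   ] [ 0.1 -0.2 -0.4] 16.397522451369156 [-0.09  0.39  1.68 -0.    1.07 -0.54]
309.70691628693146 323.28479658601975 200.0822134050028 [[0.9, 0.41, 0.11, 502.66], [0.43, -0.87, -0.24, 53.97], [-0.0, 0.26, -0.96, 271.54], [0.0, 0.0, 0.0, 1.0]]
rail 0.84 [543.8 -37.4  -7.6]
orange_carrier_grip 0.64 [534.2 -16.8 110.9]
green_carrier_grip 0.89 [504.4  46.4 106.2]
green_carrier_grip 0.38 [533.4 -16.1 108.7]
```

View pics/w4c.png

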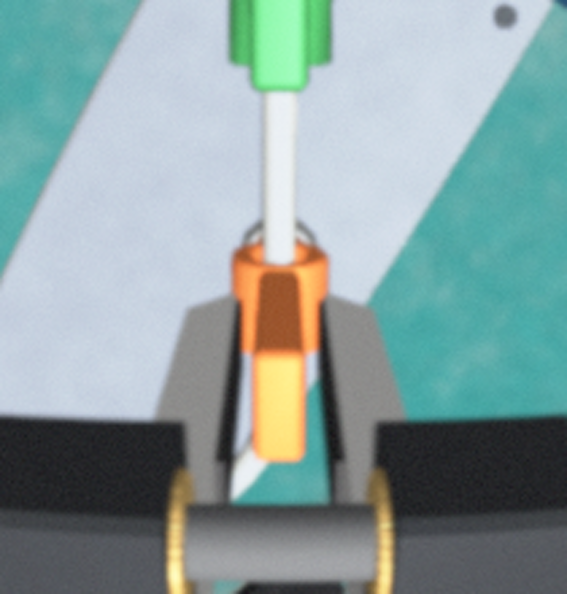

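The tab sits centred between the fingers at crop (279,400), but the jaws haven't quite closed yet.

Call:
play_rows(
  motion=[0, 0, 0, 0, 0, 0, 1, 0, 0, 0, 0, 0, 0, 1, 0, 0, 0, 0, 0, 0, 1],
)

```text
clock: 5.2
eef_pos: [535.3, -14.3, 92.9]
eef_rot: [-2.173, 1.569, -1.73]
wrist_force: [-0.8, 0.3, 0.2]
finger_gap: 9.9
```

```bash
python3 st.py
```

```text
5.2 [535.3 -14.3  92.9] th 0.4434 rel 0.0004 xdir [-2.0e-04 -1.4e-03 -1.0e+00] rail [ 0.22 21.49] F [-0.8  0.3  0.2] M [-0.06  0.06 -0.03] gap 9.9
s -21.5 off(left of travel) 0.22 ideal rel 0.0
```

Call:
play_rows(
  motion=[0, 0, 0, -0.0035, 0, 0, 1, 0, 0, 0, 0, 0, 0, 1, 0, 0, 0, 0, -0.006, 0, 1, 0, 0, 0, 0, -0.006, 0, 1, 0, 0, 0, 0, 0, 0, 1],
)

```text
clock: 5.7
eef_pos: [540.8, -26.1, 96.5]
eef_rot: [-2.385, 1.569, -1.941]
wrist_force: [-0.1, 0.1, -1.4]
finger_gap: 10.0
```

```bash
python3 st.py
```

```text
5.7 [540.8 -26.1  96.5] th 0.4436 rel 0.0006 xdir [-6.0e-04 -1.4e-03 -1.0e+00] rail [0.12 8.48] F [-0.1  0.1 -1.4] M [-0.09  0.04 -0.01] gap 10.0
s -8.5 off(left of travel) 0.12 ideal rel 0.0
```

```bash
cat > go.py <<'E'
import sys
from cell import *
from plan import *
Q=(544.3,-33.8,.443)
s=read_state(); M=R.from_euler("xyz",s["eef_rot"]).as_matrix(); th=np.arctan2(M[1,2],M[0,2])
s0,s1,n,z=float(sys.argv[1]),float(sys.argv[2]),int(sys.argv[3]),float(sys.argv[4])
wp=[]
for a in np.linspace(s0,s1,n+1)[1:]:
    X=w(Q,path(a)[0],z)[0]; wp.append((*X,Q[2]-max(0,min(a,52.36))/50))
rows(s["eef_pos"],th,wp,1)
E
python3 go.py -8.5 26.5 7 96.5
```

```text
0.0006, 0, 0, 0, -0.005, -0.0001, 1,
0.03, 0, 0, 0, -0.005, 0, 1,
0.1, 0, 0, 0, -0.005, -0.0002, 1,
0.1, 0, 0, 0, -0.005, -0.0002, 1,
0.1, 0, 0, 0, -0.005, -0.0002, 1,
0.1, 0, 0, 0, -0.005, -0.0002, 1,
0.1, 0, 0, 0, -0.005, -0.0002, 1,
```

Call:
play_rows(
  motion=[0, 0, 0, 0, -0.005, 0, 1, 0.03, 0, 0, 0, -0.005, 0, 1, 0.1, 0, 0, 0, -0.005, -0.0002, 1, 0.1, 0, 0, 0, -0.005, -0.0002, 1, 0, 0, 0, 0, 0, 0, 1],
)

```text
clock: 6.2
eef_pos: [548.9, -46.7, 96.2]
eef_rot: [-2.391, 1.569, -2.191]
wrist_force: [-0.1, 0.4, -1.3]
finger_gap: 9.7
```

```bash
python3 st.py
```

```text
6.2 [548.9 -46.7  96.2] th 0.2005 rel -0.2425 xdir [-0.001  -0.0014 -1.    ] rail [ -1.34 -13.66] F [-0.1  0.4 -1.3] M [-0.11  0.   -0.04] gap 9.7
s 13.7 off(left of travel) 0.54 ideal rel -0.274
```

```bash
python3 go.py 13.7 33.7 4 96.5
```

```text
0.1315, 0, 0, -0.0003, -0.005, -0.0009, 1,
0.1, 0, 0, 0, -0.005, -0.0002, 1,
0.1, 0, 0, 0, -0.005, -0.0002, 1,
0.1, 0, 0, 0, -0.005, -0.0002, 1,
```

Call:
play_rows(
  motion=[0.13, 0, 0, -0.0003, -0.005, -0.0009, 1, 0.1, 0, 0, 0, -0.005, -0.0003, 1, 0.1, 0, 0, 0, -0.005, -0.0003, 1, 0.1, 0, 0, 0, -0.005, -0.0003, 1, 0, 0, 0, 0, 0, 0, 1],
)

```text
clock: 6.7
eef_pos: [547.7, -67.4, 96.3]
eef_rot: [-2.27, 1.569, -2.505]
wrist_force: [0.5, -0.2, -0.5]
finger_gap: 10.0
```

```bash
python3 st.py;  python3 go.py 34.5 56.5 4 96.5
```

```text
6.7 [547.7 -67.4  96.3] th -0.235 rel -0.678 xdir [-0.0016 -0.0012 -1.    ] rail [-11.35 -31.79] F [ 0.5 -0.2 -0.5] M [-0.05  0.04 -0.02] gap 10.0
s 34.4 off(left of travel) 0.04 ideal rel -0.688
0.122, 0, 0, -0.0002, -0.0056, -0.0004, 1,
0.11, 0, 0, 0, -0.0055, -0.0003, 1,
0.11, 0, 0, 0, -0.0055, -0.0003, 1,
0.0272, 0, 0, 0, -0.0055, -0.0001, 1,
```

Call:
play_rows(
  motion=[0.122, 0, 0, -0.0002, -0.0056, -0.0004, 1, 0.11, 0, 0, 0, -0.0055, -0.0003, 1, 0.11, 0, 0, 0, -0.0055, -0.0003, 1, 0.027, 0, 0, 0, -0.0055, -0.0001, 1, 0, 0, 0, 0, 0, 0, 1],
)

```text
clock: 7.2
eef_pos: [537.7, -86.8, 96.4]
eef_rot: [-2.101, 1.569, -2.694]
wrist_force: [-1.0, 0.1, -0.1]
finger_gap: 9.7
```

```bash
python3 st.py;  python3 look.py 5;python3 go.py 56.5 136.5 16 96.5|head -2;  python3 - <<'E'
import cv2
im=cv2.imread("pics/w5.png"); cv2.imwrite("pics/w5c.png",im)
E
```

```text
7.2 [537.7 -86.8  96.4] th -0.5937 rel -1.0367 xdir [-1.8e-03 -9.0e-04 -1.0e+00] rail [-28.65 -45.09] F [-1.   0.1 -0.1] M [-0.01  0.11 -0.03] gap 9.7
s 56.4 off(left of travel) -0.27 ideal rel -1.0472
7.2 [537.7 -86.8  96.4] theta -0.5937 xdir [-0.002 -0.001 -1.   ] [-1.   0.1 -0.1] 9.694585929987639 [-0.23  0.4   1.65 -0.    1.09  0.37]
309.70691628693146 323.28479658601975 200.0822134050028 [[0.83, -0.54, -0.15, 581.03], [-0.56, -0.8, -0.22, -24.34], [-0.0, 0.27, -0.96, 275.01], [0.0, 0.0, 0.0, 1.0]]
rail 0.87 [544.5 -35.4  -5.6]
orange_carrier_grip 0.72 [436.6 164.4  77.2]
green_carrier_grip 0.87 [504.2  48.9 106. ]
rail_inspection 0.57 [ 483.2 -170.2  107.8]
0.0088, 0, 0, -0.0001, -0.0056, 0.0002, 1,
0, 0, 0, 0, -0.005, 0, 1,
```

View pics/w5c.png

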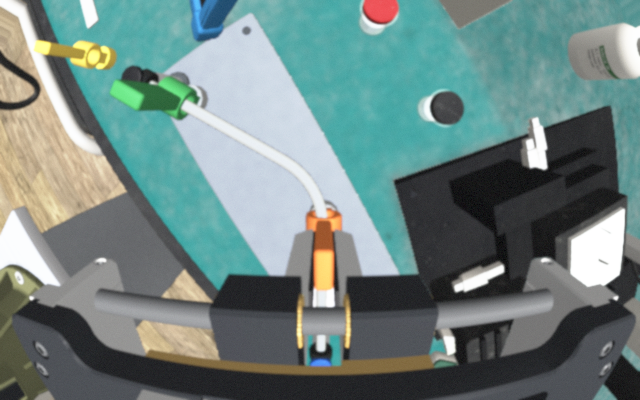

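The carrier is round the bend, held at (323,220), and green is still in place.

Call:
play_rows(
  motion=[0.009, 0, 0, -0.0001, -0.007, 0.0002, 1, 0, 0, 0, 0, -0.007, 0, 1, 0, 0, 0, 0, -0.007, 0, 1, 0, 0, 0, 0, -0.007, 0, 1, 0, 0, 0, 0, -0.007, 0, 1, 0, 0, 0, 0, -0.007, 0, 1, 0, 0, 0, 0, -0.007, 0, 1, 0, 0, 0, 0, 0, 0, 1],
)

```text
clock: 8.25
eef_pos: [507.8, -130.7, 96.6]
eef_rot: [-2.042, 1.569, -2.644]
wrist_force: [-0.7, -0.5, -1.0]
finger_gap: 10.2
```

```bash
python3 st.py
```

```text
8.25 [ 507.8 -130.7   96.6] th -0.6027 rel -1.0457 xdir [-0.0018 -0.001  -1.    ] rail [-74.55 -71.89] F [-0.7 -0.5 -1. ] M [0.02 0.09 0.03] gap 10.2
s 109.6 off(left of travel) -0.01 ideal rel -1.0472
```

Call:
play_rows(
  motion=[0, 0, 0, 0, -0.007, 0, 1, 0, 0, 0, 0, -0.007, 0, 1, 0, 0, 0, 0, -0.007, 0, 1, 0, 0, 0, 0, -0.007, 0, 1, 0, 0, 0, 0, -0.006, 0, 1, 0, 0, 0, 0, 0, 0, 1],
)

```text
clock: 8.85
eef_pos: [486.8, -161.2, 96.7]
eef_rot: [-2.01, 1.569, -2.613]
wrist_force: [-0.1, 0.1, -0.8]
finger_gap: 10.1
```

```bash
python3 st.py
```

```text
8.85 [ 486.8 -161.2   96.7] th -0.6026 rel -1.0456 xdir [-0.0016 -0.001  -1.    ] rail [-106.58  -90.48] F [-0.1  0.1 -0.8] M [-0.04  0.15  0.  ] gap 10.1
s 146.6 off(left of travel) 0.07 ideal rel -1.0472
```

Call:
play_rows(
  motion=[0, 0, 0, 0, -0.002, 0, 1, 0, 0, 0, 0, -0.002, 0, 1, 0, 0, 0, 0, -0.001, 0, 1, 0, 0, 0, 0, 0, 0, 1],
)

```text
clock: 9.25
eef_pos: [483.8, -165.5, 96.7]
eef_rot: [-2.014, 1.569, -2.617]
wrist_force: [-0.7, 0.0, -0.7]
finger_gap: 9.8
```

```bash
python3 st.py
```

```text
9.25 [ 483.8 -165.5   96.7] th -0.6025 rel -1.0455 xdir [-1.6e-03 -9.0e-04 -1.0e+00] rail [-111.08  -93.09] F [-0.7  0.  -0.7] M [-0.06  0.09  0.04] gap 9.8
s 151.8 off(left of travel) 0.08 ideal rel -1.0472
```

Call:
play_rows(
  motion=[0, 0, 0, 0, -0.001, 0, 1, 0, 0, 0, 0, -0.001, 0, 1, 0, 0, 0, 0, 0, 0, 1],
)

```text
clock: 9.55
eef_pos: [483.0, -166.8, 96.7]
eef_rot: [-2.163, 1.57, -2.765]
wrist_force: [-0.0, 0.6, -1.1]
finger_gap: 9.8
```

```bash
python3 st.py
```

```text
9.55 [ 483.  -166.8   96.7] th -0.6021 rel -1.0451 xdir [-1.e-03 -4.e-04 -1.e+00] rail [-112.43  -93.88] F [-0.   0.6 -1.1] M [ 0.12 -0.09  0.03] gap 9.8
s 153.4 off(left of travel) 0.09 ideal rel -1.0472
```

Call:
play_rows(
  motion=[0, 0, 0, 0, -0.0015, 0, 1, 0, 0, 0, 0, -0.0015, 0, 1],
)

```text
clock: 9.75
eef_pos: [482.1, -168.1, 96.9]
eef_rot: [1.691, 1.569, 1.088]
wrist_force: [4.4, 7.3, -1.0]
finger_gap: 10.0
```

```bash
python3 st.py
```

```text
9.75 [ 482.1 -168.1   96.9] th -0.6022 rel -1.0452 xdir [ 0.001   0.0018 -1.    ] rail [-113.73  -94.65] F [ 4.4  7.3 -1. ] M [ 1.44 -0.78 -0.04] gap 10.0
s 154.9 off(left of travel) 0.1 ideal rel -1.0472
```

Call:
play_rows(
  motion=[0, 0, 0, 0.0018, 0.0004, 0, 1, 0, 0, 0, 0.0018, 0, 0, 1, 0, 0, 0, 0, 0, 0, 1],
)

```text
clock: 10.05
eef_pos: [482.3, -167.8, 93.2]
eef_rot: [1.716, 1.569, 1.114]
wrist_force: [0.0, -0.0, -1.0]
finger_gap: 9.7
```

```bash
python3 st.py; python3 look.py 6;python3 - <<'E'
import cv2
from cell import *
im,_=camera("scene"); cv2.imwrite("pics/scene6.png",cv2.resize(im[150:280,260:420],None,fx=4.5,fy=4.5,interpolation=2))
E
```

```text
10.05 [ 482.3 -167.8   93.2] th -0.6018 rel -1.0448 xdir [ 7.0e-04  1.5e-03 -1.0e+00] rail [-113.47  -94.43] F [ 0. -0. -1.] M [ 0.04  0.15 -0.02] gap 9.7
s 154.5 off(left of travel) 0.04 ideal rel -1.0472
10.05 [ 482.3 -167.8   93.2] theta -0.6018 xdir [ 0.001  0.002 -1.   ] [ 0. -0. -1.] 9.748198761797882 [-0.41  0.34  1.75  0.    1.05  0.19]
309.70691628693146 323.28479658601975 200.0822134050028 [[0.82, -0.55, -0.15, 525.6], [-0.57, -0.8, -0.22, -106.07], [-0.0, 0.26, -0.97, 272.06], [0.0, 0.0, 0.0, 1.0]]
rail 0.82 [542.5 -34.2  -6.3]
orange_carrier_grip 0.7 [ 482.5 -169.2  112.3]
```

View pics/scene6.png

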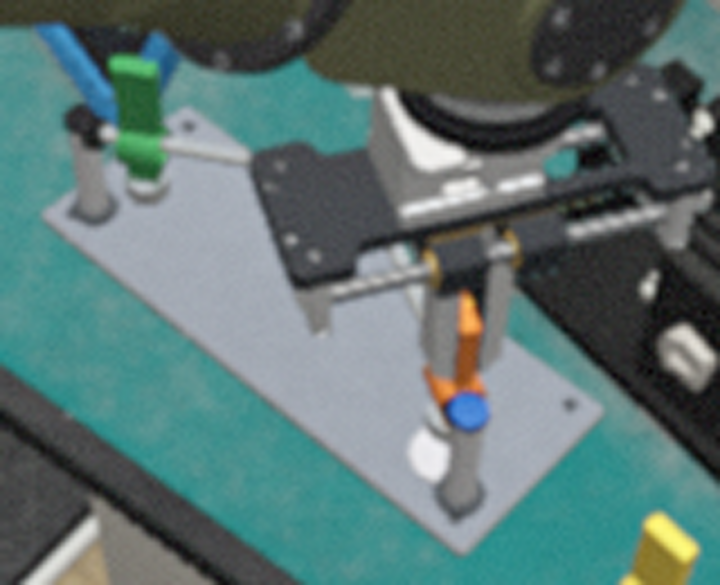

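View pics/w6.png

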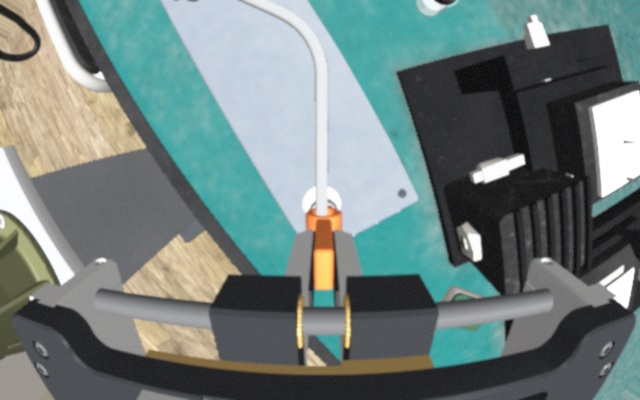

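Call:
play_rows(
  motion=[0, 0, 0, 0, -0.001, 0, 1, 0, 0, 0, 0, -0.0005, 0, 1],
)

```text
clock: 10.55
eef_pos: [482.3, -168.1, 93.5]
eef_rot: [1.421, 1.566, 0.818]
wrist_force: [2.3, 3.6, -2.6]
finger_gap: 9.8
```

```bash
python3 st.py
```

```text
10.55 [ 482.3 -168.1   93.5] th -0.6021 rel -1.0451 xdir [ 0.0031  0.0033 -1.    ] rail [-113.62  -94.75] F [ 2.3  3.6 -2.6] M [ 0.78 -0.51  0.  ] gap 9.8
s 154.8 off(left of travel) 0.25 ideal rel -1.0472
```

Light contact (about 4 N) on the stop. Now I'll release.

Call:
play_rows(
  motion=[0, 0, 0, 0, 0, 0, 0.6, 0, 0, 0, 0, 0, 0, 0.2, 0, 0, 0, 0, 0, 0, -0.1, 0, 0, 0, 0, 0, 0, -0.3, 0, 0, 0, 0, 0, 0, -0.3],
)

```text
clock: 11.05
eef_pos: [482.3, -168.6, 93.9]
eef_rot: [1.21, 1.567, 0.608]
wrist_force: [0.3, -0.7, 0.7]
finger_gap: 46.3
```

```bash
python3 st.py; python3 look.py 7; python3 - <<'E'
import cv2
im=cv2.imread("pics/w7.png"); cv2.imwrite("pics/w7c.png",cv2.resize(im[150:400,220:430],None,fx=2.4,fy=2.4,interpolation=2))
E
```

```text
11.05 [ 482.3 -168.6   93.9] th -0.6021 rel -1.0451 xdir [ 0.0034  0.0024 -1.    ] rail [-113.8   -95.19] F [ 0.3 -0.7  0.7] M [-0.08  0.12  0.  ] gap 46.3
s 155.2 off(left of travel) 0.54 ideal rel -1.0472
11.05 [ 482.3 -168.6   93.9] theta -0.6021 xdir [ 0.003  0.002 -1.   ] [ 0.3 -0.7  0.7] 46.332331466994944 [-0.41  0.34  1.75  0.    1.05  0.19]
309.70691628693146 323.28479658601975 200.0822134050028 [[0.82, -0.55, -0.15, 525.18], [-0.57, -0.8, -0.21, -107.05], [0.0, 0.26, -0.97, 272.91], [0.0, 0.0, 0.0, 1.0]]
rail 0.84 [544.3 -38.   -5. ]
orange_carrier_grip 0.76 [ 460.6 -292.7   73.6]
orange_carrier_grip 0.65 [ 487.  -170.1  111.1]
rail_inspection 0.94 [ 481.8 -171.2  106.7]
```

View pics/w7c.png

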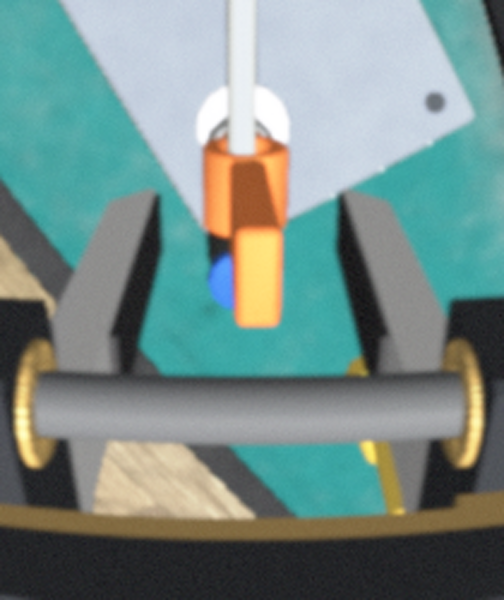

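Call:
play_rows(
  motion=[0, 0, 0, -0.01, 0, 0, -0.3, 0, 0, 0, -0.03, 0, 0, -0.3, 0, 0, 0, -0.04, 0, 0, -0.3, 0, 0, 0, -0.04, 0, 0, -0.3, 0, 0, 0, 0, 0, 0, -0.3, 0, 0, 0, 0, 0, 0, -0.3, 0, 0, 0, 0, 0, 0, -0.3],
)

```text
clock: 12.0
eef_pos: [481.2, -168.5, 221.0]
eef_rot: [1.218, 1.567, 0.616]
wrist_force: [-0.3, -0.3, -0.1]
finger_gap: 61.2
```

```bash
python3 st.py; python3 look.py 8; python3 - <<'E'
import cv2
from cell import *
im=cv2.imread("pics/w8.png"); cv2.imwrite("pics/w8c.png",cv2.resize(im[100:300,220:430],None,fx=2.8,fy=2.8,interpolation=2))
im,_=camera("scene"); cv2.imwrite("pics/scene8.png",cv2.resize(im[180:280,300:420],None,fx=6,fy=6,interpolation=2))
im,_=camera("top"); cv2.imwrite("pics/top8.png",im)
E
```

```text
12.0 [ 481.2 -168.5  221. ] th -0.602 rel -1.045 xdir [ 0.0034  0.0024 -1.    ] rail [-114.76  -94.66] F [-0.3 -0.3 -0.1] M [-0.08  0.16 -0.03] gap 61.2
s 155.8 off(left of travel) -0.4 ideal rel -1.0472
12.0 [ 481.2 -168.5  221. ] theta -0.602 xdir [ 0.003  0.002 -1.   ] [-0.3 -0.3 -0.1] 61.23669533647364 [-0.41  0.2   1.61  0.    1.33  0.19]
309.70691628693146 323.28479658601975 200.0822134050028 [[0.82, -0.55, -0.15, 524.08], [-0.57, -0.8, -0.21, -107.0], [0.0, 0.26, -0.97, 400.08], [0.0, 0.0, 0.0, 1.0]]
rail 0.71 [543.5 -37.3  -6. ]
orange_carrier_grip 0.8 [ 462.3 -294.3   75.1]
orange_carrier_grip 0.78 [ 485.8 -170.6  108. ]
green_carrier_grip 0.68 [503.4  48.8 108.3]
rail_inspection 0.86 [ 479.7 -169.9  104.7]
```

View pics/w8c.png

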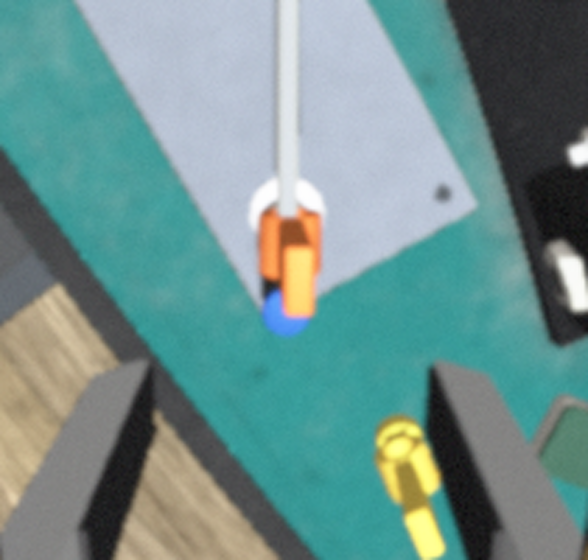

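View pics/scene8.png

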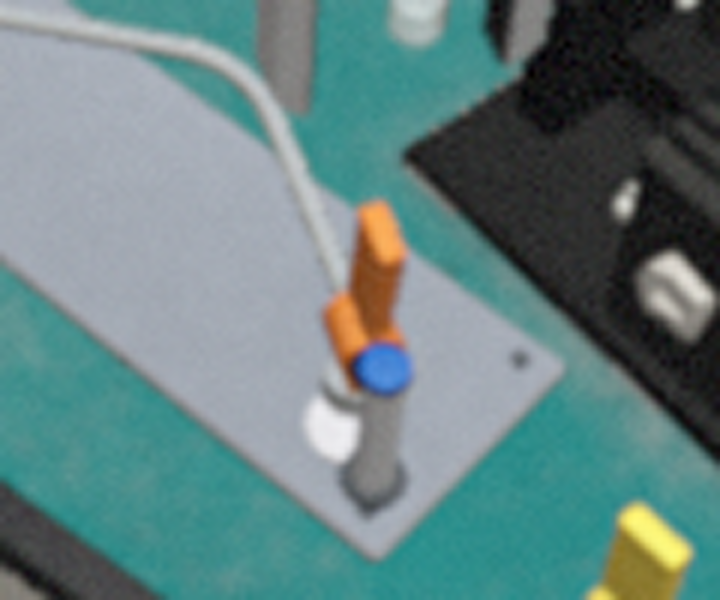

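```bash
cat > lean.py <<'E'
from h import *
import sys
f,u0,v0,k,pts=sys.argv[1],float(sys.argv[2]),float(sys.argv[3]),float(sys.argv[4]),eval(sys.argv[5])
p=np.load(f"pics/{f}_p.npy",allow_pickle=True).item(); Q=(544.3,-33.8,.443)
for u,v,z in pts:
    X=rayf(p,(u+.5)/k-.5+u0,(v+.5)/k-.5+v0,z); d=X[:2]-Q[:2]; c,s=np.cos(Q[2]),np.sin(Q[2])
    r=np.array([c*d[0]+s*d[1],-s*d[0]+c*d[1]])-[-25,-43.3]; print((u,v,z),X.round(1),"along",(r@[-.866,-.5]).round(1),"left",(r@[.5,-.866]).round(1))
E
python3 lean.py w8 220 100 2.8 "[(299,249,132.5),(299,317,132.5),(287,100,75),(288,200,75),(291,211,84),(264,270,82),(319,270,82)]"
python3 look.py 9 >/dev/null; python3 - <<'E'
import cv2
im=cv2.imread("pics/w9.png"); cv2.imwrite("pics/w9c.png",cv2.resize(im[150:240,280:370],None,fx=6,fy=6,interpolation=2))
E
```

```text
(299, 249, 132.5) [ 491.9 -159.5  132.5] along 89.9 left 3.3
(299, 317, 132.5) [ 479.2 -178.1  132.5] along 112.4 left 3.4
(287, 100, 75) [ 513.6 -121.1   75. ] along 46.0 left -0.7
(288, 200, 75) [ 492.4 -152.6   75. ] along 84.0 left -0.3
(291, 211, 84) [ 491.8 -155.4   84. ] along 86.6 left 0.9
(264, 270, 82) [ 470.3 -168.6   82. ] along 109.6 left -9.3
(319, 270, 82) [ 487.5 -180.4   82. ] along 109.6 left 11.5
```

View pics/w9c.png

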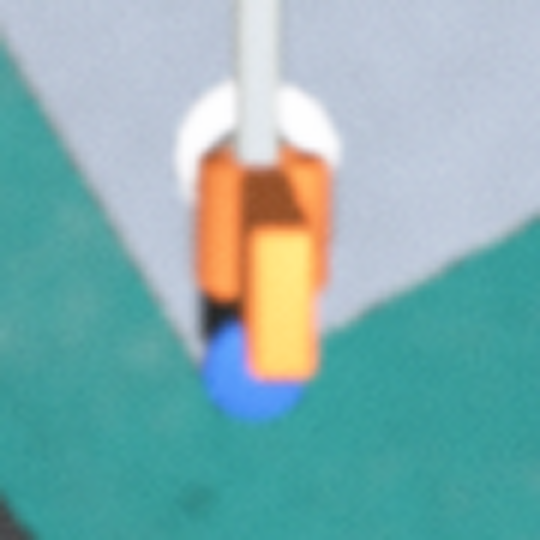

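View pics/top8.png

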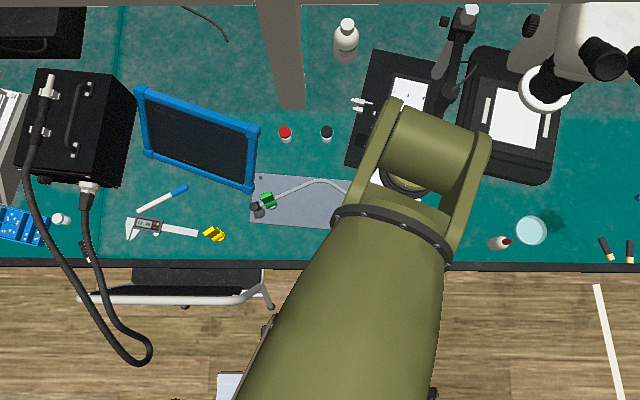

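Call:
play_rows(
  motion=[0, 0, 0, 0, 0, 0, -0.3, 0, 0, 0, 0, 0, 0, -0.3, 0, 0, 0, 0, 0, 0, -0.3, 0, 0, 0, 0, 0, 0, -0.3],
)

```text
clock: 13.0
eef_pos: [481.3, -168.5, 221.0]
eef_rot: [1.278, 1.567, 0.676]
wrist_force: [-0.3, 0.3, 0.1]
finger_gap: 60.9
```

```bash
for i in 10 11 12; do python3 look.py $i |head -1; done; python3 - <<'E'
import cv2,numpy as np
cv2.imwrite("pics/w10c.png",np.hstack([cv2.resize(cv2.imread(f"pics/w{i}.png")[150:240,290:360],None,fx=3.7,fy=3.7,interpolation=2) for i in(10,11,12)]))
E
```

```text
13.0 [ 481.3 -168.5  221. ] theta -0.6021 xdir [ 0.003  0.003 -1.   ] [-0.3  0.3  0.1] 60.90828868018993 [-0.41  0.2   1.61  0.    1.33  0.19]
13.25 [ 481.3 -168.6  221. ] theta -0.6021 xdir [ 0.003  0.003 -1.   ] [-0.2  0.2  0.3] 60.853255038798316 [-0.41  0.2   1.61  0.    1.33  0.19]
13.5 [ 481.3 -168.6  221. ] theta -0.6021 xdir [ 0.003  0.003 -1.   ] [-0.3 -0.1 -0.3] 60.81436183265581 [-0.41  0.2   1.61  0.    1.33  0.19]
```

View pics/w10c.png

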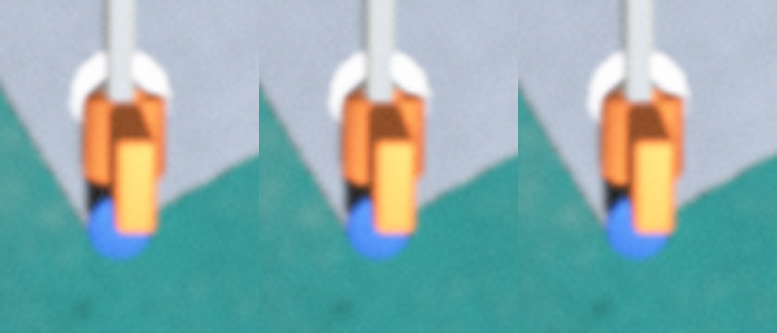

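The tab is static but leans about 4° sideways, held by friction. The position is right: the tab centre is 101 mm past the bend. There is plenty of time, so I'll regrip with a better-centred tool and release more gently.

Call:
play_rows(
  motion=[0, 0, -0.004, 0, 0.0023, 0, -0.3, 0, 0, 0, 0.025, 0, 0, -0.3, 0, 0, 0, 0.025, 0, 0, -0.3, 0, 0, 0, 0.015, 0, 0, -0.3, 0, 0, 0, 0.01, 0, 0, -0.3, 0, 0, 0, 0, 0, 0, -0.3],
)

```text
clock: 14.35
eef_pos: [483.6, -166.3, 144.3]
eef_rot: [-0.188, 1.567, -0.79]
wrist_force: [-0.4, 0.1, 0.4]
finger_gap: 61.0
```

```bash
python3 st.py
```

```text
14.35 [ 483.6 -166.3  144.3] th -0.6018 rel -1.0448 xdir [ 0.0025 -0.0025 -1.    ] rail [-111.65  -93.66] F [-0.4  0.1  0.4] M [-0.08  0.14 -0.  ] gap 61.0
s 152.6 off(left of travel) 0.29 ideal rel -1.0472
```

Call:
play_rows(
  motion=[0, 0.0035, 0, 0.01, -0.0009, -0.0006, -0.3, 0, 0, 0, 0.012, 0, 0, -0.3, 0, 0, 0, 0.012, 0, 0, -0.3, 0, 0, 0, 0.01, 0, 0, -0.3, 0, 0, 0, 0.005, 0, 0, -0.3, 0, 0, 0, 0, 0, 0, -0.3],
)

```text
clock: 14.95
eef_pos: [483.2, -167.0, 92.4]
eef_rot: [-0.25, 1.569, -0.852]
wrist_force: [0.0, -0.2, 0.4]
finger_gap: 61.3
```

```bash
python3 st.py
```

```text
14.95 [ 483.2 -167.    92.4] th -0.6018 rel -1.0448 xdir [ 0.001  -0.0012 -1.    ] rail [-112.29  -94.14] F [ 0.  -0.2  0.4] M [-0.08  0.07  0.03] gap 61.3
s 153.4 off(left of travel) 0.39 ideal rel -1.0472
```

Call:
play_rows(
  motion=[0, 0.0015, 0, -0.0004, 0, -0.0007, 0.2, 0, 0, 0, 0, 0, 0, 0.5, 0, 0, 0, 0, 0, 0, 0.7, 0, 0, 0, 0, 0, 0, 0.8, 0, 0, 0, 0, 0, 0, 0.9, 0, 0, 0, 0, 0, 0, 1, 0, 0, 0, 0, 0, 0, 1, 0, 0, 0, 0, 0, 0, 1, 0, 0, 0, 0, 0, 0, 1],
  newtons=5,
)

```text
clock: 15.85
eef_pos: [482.9, -166.6, 94.3]
eef_rot: [0.034, 1.57, -0.568]
wrist_force: [-0.3, 0.5, 1.2]
finger_gap: 10.2
```

```bash
python3 st.py
```

```text
15.85 [ 482.9 -166.6   94.3] th -0.6018 rel -1.0448 xdir [ 1.e-03 -6.e-04 -1.e+00] rail [-112.35  -93.68] F [-0.3  0.5  1.2] M [ 0.02  0.29 -0.02] gap 10.2
s 153.2 off(left of travel) -0.04 ideal rel -1.0472
```

```bash
python3 look.py 13 |head -1; python3 - <<'E'
import cv2
im=cv2.imread("pics/w13.png"); cv2.imwrite("pics/w13c.png",cv2.resize(im[170:300,270:380],None,fx=4.5,fy=4.5,interpolation=2))
E
```

```text
15.85 [ 482.9 -166.6   94.3] theta -0.6018 xdir [ 0.001 -0.001 -1.   ] [-0.3  0.5  1.2] 10.222553381069133 [-0.4   0.34  1.75 -0.    1.05  0.2 ]
```

View pics/w13c.png

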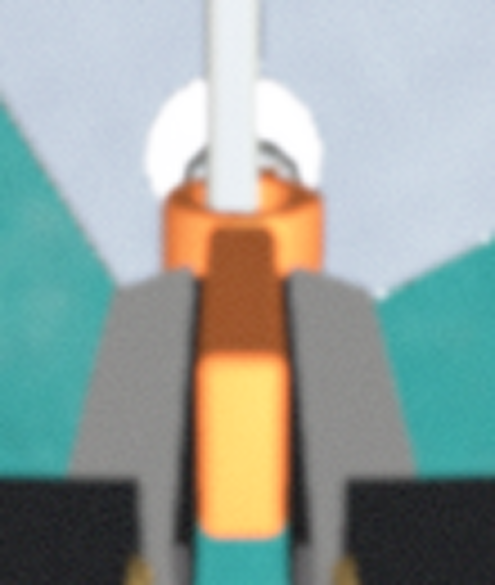

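It is upright now, but the rod (crop x=232) sits about 1.8 mm left of the collar's centre (x=243). That off-centre hold explains the lean. I'll shift the carrier to centre it before releasing.

Call:
play_rows(
  motion=[0, 0.001, 0, 0, 0, -0.0018, 1, 0, 0, 0, 0, 0, 0, 1, 0, 0, 0, 0, 0, 0, 1],
)

```text
clock: 16.4
eef_pos: [481.6, -165.6, 94.2]
eef_rot: [0.14, 1.57, -0.462]
wrist_force: [-0.1, -0.2, 0.6]
finger_gap: 9.9
```

```bash
python3 st.py; python3 look.py 14 |head -1; python3 - <<'E'
import cv2
im=cv2.imread("pics/w14.png"); cv2.imwrite("pics/w14c.png",cv2.resize(im[170:300,270:380],None,fx=4.5,fy=4.5,interpolation=2))
E
```

```text
16.4 [ 481.6 -165.6   94.2] th -0.6018 rel -1.0448 xdir [ 7.e-04 -3.e-04 -1.e+00] rail [-113.19  -92.22] F [-0.1 -0.2  0.6] M [-0.04  0.2  -0.01] gap 9.9
s 153.2 off(left of travel) -1.73 ideal rel -1.0472
16.4 [ 481.6 -165.6   94.2] theta -0.6018 xdir [ 0.001 -0.    -1.   ] [-0.1 -0.2  0.6] 9.935016976013797 [-0.4   0.33  1.75 -0.    1.05  0.2 ]
```

View pics/w14c.png

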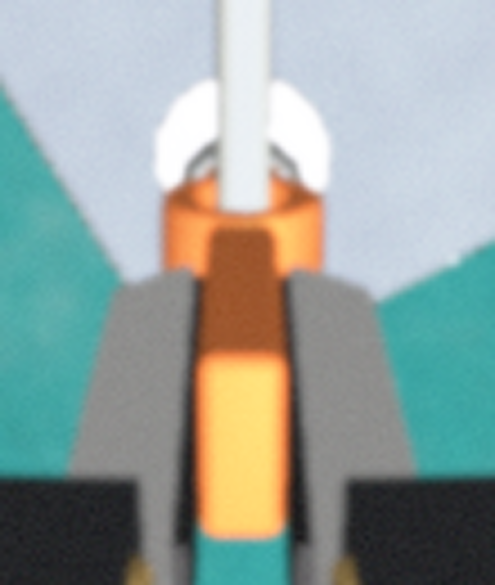

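Centred now (rod 242, collar 243). A light push to confirm contact with the stop, then release.

Call:
play_rows(
  motion=[0, 0, 0, 0, -0.001, 0, 1, 0, 0, 0, 0, -0.001, 0, 1],
)

```text
clock: 16.85
eef_pos: [480.7, -167.0, 94.3]
eef_rot: [0.824, 1.569, 0.222]
wrist_force: [0.5, 3.0, 1.4]
finger_gap: 10.1
```

```bash
python3 st.py
```

```text
16.85 [ 480.7 -167.    94.3] th -0.6018 rel -1.0448 xdir [ 1.3e-03  3.0e-04 -1.0e+00] rail [-114.54  -93.1 ] F [0.5 3.  1.4] M [ 0.57 -0.06  0.03] gap 10.1
s 154.8 off(left of travel) -1.64 ideal rel -1.0472
```

Call:
play_rows(
  motion=[0, 0, 0, 0, 0.0004, 0, 1, 0, 0, 0, 0, 0, 0, 0, 0, 0, 0, 0, 0, 0, -0.3, 0, 0, 0, 0, 0, 0, -0.3, 0, 0, 0, 0, 0, 0, -0.3],
)

```text
clock: 17.35
eef_pos: [480.7, -167.2, 94.3]
eef_rot: [0.17, 1.57, -0.432]
wrist_force: [0.2, -0.3, 0.9]
finger_gap: 38.5
```

```bash
python3 st.py; python3 look.py 15 |head -1; python3 - <<'E'
import cv2
im=cv2.imread("pics/w15.png"); cv2.imwrite("pics/w15c.png",cv2.resize(im[170:300,270:380],None,fx=4.5,fy=4.5,interpolation=2))
E
```

```text
17.35 [ 480.7 -167.2   94.3] th -0.6019 rel -1.0449 xdir [ 1.e-03 -5.e-04 -1.e+00] rail [-114.59  -93.27] F [ 0.2 -0.3  0.9] M [-0.06  0.08 -0.02] gap 38.5
s 154.9 off(left of travel) -1.52 ideal rel -1.0472
17.35 [ 480.7 -167.2   94.3] theta -0.6019 xdir [ 0.001 -0.    -1.   ] [ 0.2 -0.3  0.9] 38.4798659001488 [-0.41  0.33  1.76 -0.    1.05  0.2 ]
```

View pics/w15c.png

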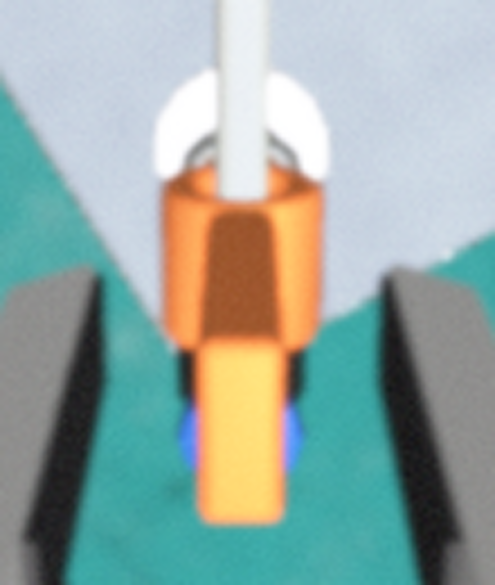

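Upright and symmetric over the rod, the post and the stop. Now I'll retract straight up.

Call:
play_rows(
  motion=[0, 0, 0, -0.01, 0, 0, -0.3, 0, 0, 0, -0.02, 0, 0, -0.3, 0, 0, 0, -0.04, 0, 0, -0.3, 0, 0, 0, -0.04, 0, 0, -0.3, 0, 0, 0, -0.02, 0, 0, -0.3, 0, 0, 0, 0, 0, 0, -0.3, 0, 0, 0, 0, 0, 0, -0.3],
)

```text
clock: 18.3
eef_pos: [479.9, -166.8, 232.3]
eef_rot: [0.188, 1.569, -0.414]
wrist_force: [-0.3, -0.1, -1.0]
finger_gap: 60.9
```

```bash
python3 st.py; python3 look.py 16 ; python3 - <<'E'
import cv2
from cell import *
im=cv2.imread("pics/w16.png"); cv2.imwrite("pics/w16c.png",cv2.resize(im[100:300,220:430],None,fx=2.8,fy=2.8,interpolation=2))
im,_=camera("scene"); cv2.imwrite("pics/scene16.png",cv2.resize(im[140:280,250:420],None,fx=4.2,fy=4.2,interpolation=2))
E
```

```text
18.3 [ 479.9 -166.8  232.3] th -0.6018 rel -1.0448 xdir [ 1.4e-03 -6.0e-04 -1.0e+00] rail [-115.15  -92.54] F [-0.3 -0.1 -1. ] M [-0.03  0.13 -0.04] gap 60.9
s 155.1 off(left of travel) -2.43 ideal rel -1.0472
18.3 [ 479.9 -166.8  232.3] theta -0.6018 xdir [ 0.001 -0.001 -1.   ] [-0.3 -0.1 -1. ] 60.94150225687457 [-0.41  0.18  1.6  -0.    1.35  0.2 ]
309.70691628693146 323.28479658601975 200.0822134050028 [[0.82, -0.55, -0.15, 523.15], [-0.57, -0.79, -0.22, -104.68], [0.0, 0.26, -0.96, 411.02], [0.0, 0.0, 0.0, 1.0]]
rail 0.73 [541.1 -35.3  -4.7]
orange_carrier_grip 0.88 [ 461.2 -294.1   74.4]
orange_carrier_grip 0.71 [ 481.3 -171.1  110.7]
green_carrier_grip 0.74 [503.4  49.2 108.3]
rail_inspection 0.97 [ 479.9 -168.2  106.3]
rail_inspection 0.19 [501.6  52.4 107.2]
```

View pics/w16c.png

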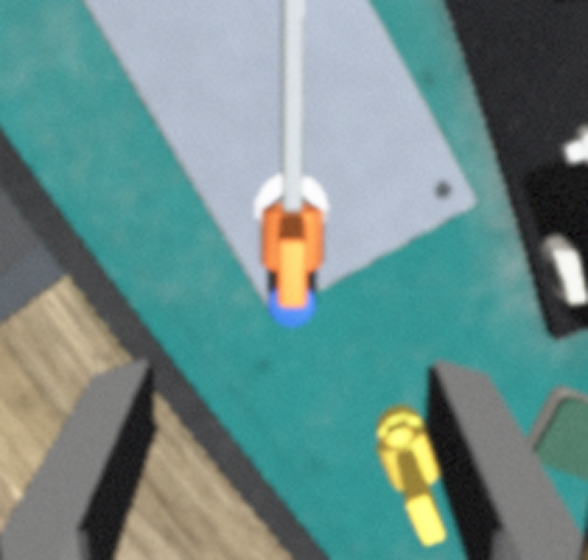

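View pics/scene16.png

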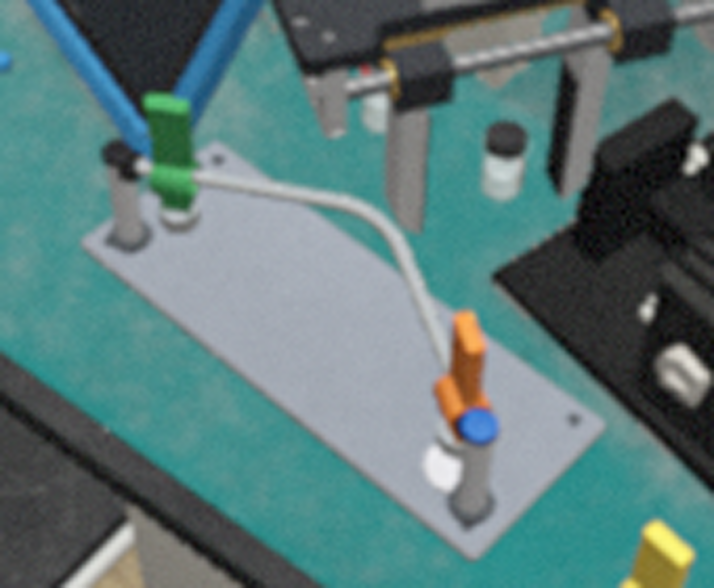

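```bash
python3 lean.py w16 220 100 2.8 "[(292,240,132.5),(292.5,307,132.5),(292,110,75),(291.5,200,75)]"
python3 - <<'E'
import cv2
im=cv2.imread("pics/w16.png"); cv2.imwrite("pics/w16d.png",cv2.resize(im[155:225,290:360],None,fx=8,fy=8,interpolation=2))
E
```

```text
(292, 240, 132.5) [ 488.9 -156.4  132.5] along 89.0 left -0.9
(292.5, 307, 132.5) [ 476.  -175.4  132.5] along 112.0 left -0.7
(292, 110, 75) [ 511.  -124.5   75. ] along 50.3 left -0.8
(291.5, 200, 75) [ 490.8 -153.6   75. ] along 85.7 left -0.9
```

View pics/w16d.png

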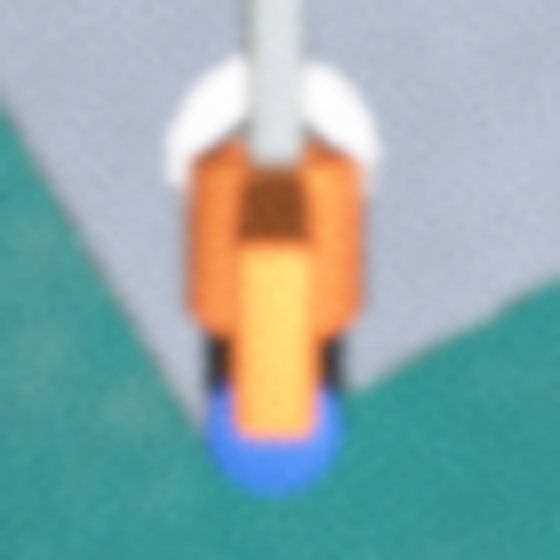

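The tab is upright: its top is at lateral −0.8 mm and the rod at −0.85 mm, so there is no measurable lean. Its centre is about 100.5 mm past the bend, and the collar touches the black stop with no visible gap. I'll hand in.

```bash
python3 -c "
from cell import *
print(read_state()['clock']); print(sign_off())"
```

```text
18.6
the job is handed in; nothing more can be done
None
```

The orange carrier is at the inspection end, against the rubber stop, with its tab upright and the gripper clear. I handed the job in at 18.6 s, within the 42 s limit.

**What I did:** I gripped the orange carrier's tab and raised it 3.5 mm so the hole was centred on the rod. I then slid it along the straight and round the 60° bend, turning it with the rod, until it met the stop.

**One thing went wrong and was fixed:** after the first release the tab leaned about 4° sideways, because I had let go with the collar nearly 2 mm off-centre on the rod. I gripped it again, centred it using the wrist camera, pressed it to the stop at about 3 N and released it.

**Last checks:**
- **Upright:** the tab top is within 0.2 mm of the rod sideways, so no measurable lean.
- **Position:** the tab centre measures about 100.5 mm past the bend, against 101 mm nominal, which is within the camera error. No gap to the stop is visible.
- **Green carrier:** it is where it was, at about (503, 49) mm.
- **Forces:** the highest wrist force I read was about 9 N.

**A disagreement:** my first rail fit turned out to be 1–2 mm off sideways at the inspection end. For the final centring I relied on the wrist image instead.

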